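# Open both leaves of the curing cupboard and take out the humidity pot

## Robot

A 6-joint arm with a two-finger parallel gripper is mounted at the origin on the work surface. World frame = base frame: x ahead of the robot, y to its left, z up, the work surface at z = 0. Lengths are in mm, angles in rad, forces in N, time in s.
With the tool pointing down it reaches from about 275 to 1000 mm from the base axis. Payload 8.4 kg.
Tool frame: the origin (TCP) lies at the very end of the fingers, on their centre line; the grasp point (between the pads) lies 19 mm behind it; z points along the fingers, y is the line along which they close (so a half turn about z gives the same grasp; the last joint's range is limited). The gripper opens to 85 mm and grips with 20 to 120 N. Pads are 22 mm wide; open, the fingers measure 114 mm over their backs; the gripper's body (76 mm by 85 mm) begins 54 mm behind the grasp point. The pads swing forward as they close: fully open they stand 13 mm farther back than shut.
Start: joints at [-1.192, 0.353, 1.633, -0, 1.155, -0.002], TCP at [232.288, -580.233, 231.281] pointing down, gripper open.
Joint ranges: [-2.63, 2.63], [-0.92, 2.1], [0.06, 2.66], [-1.3, 4.44], [0, 2.69], [-3.02, 3.02]. Speed limits (rad/s): [2.22, 2.22, 2.79, 3.14, 3.14, 3.14].

## Interface

Orientations are given as [roll, pitch, yaw] about the fixed x, y, z axes, in that order (R = Rz(yaw) Ry(pitch) Rx(roll)).
In Python, from rig import sensors, grab_frame, camera_params, order gives the robot as it stands. The module is installed in compiled form; this text tells all that it offers.
- The arm moves only by the tool move_arm, never from a script. Its argument "motion" is a list of rows, each a list of 7 numbers: the turn, a rotation vector about the tool's x, y, z in rad, then the shift along the tool's x, y, z in m, then the finger opening in m, from 0 to 0.0854. A call has 1 to 8 rows; each row is the pose to reach, as a shift and turn from the pose commanded when the call began, along the tool's axes at that moment; what a row does not reach only later rows make up. A row lasts 1/8 s, in which the tool goes at most 62.5 mm and 10.7 degrees, less where a joint would pass 70% of its speed; a pose out of reach is approached as far as the arm can. A call with a gripper value outside its range is refused whole. The fingers move at their own pace and stop on an object; "grip_force" is the grip in N (left out, the last holds). Time passes only in rows, so rows that repeat a pose let the fingers close. It gives the time, the measured TCP pose, the force, the opening and the grip force at its end, in the units of the state.
- sensors.sense(): the state, without advancing time (a new reading comes with each control period).
- grab_frame(name): name is "scene" or "top" or "wrist"; returns (picture, depth): 420x560x3 uint8, red, green, blue; 420x560 float32, mm along the optical axis (not along the pixel's ray), 0 where there is no reading.
- camera_params(name): a dict with "camera_matrix" (3x3 intrinsics, pixels), "world_from_camera" (4x4, takes a point from camera to world coordinates). Camera axes: x right, y down, z forward; pixel columns grow to the right and rows downward; lengths in mm; the calibration is good to about 2 mm. The wrist camera is an equidistant fisheye: a pixel r from the principal point sees the ray r / f radians off the axis. A picture is of the moment at which its call begins: read the wrist's pose just before it. camera_params takes no time and is no camera call; for the wrist camera it gives the pose at the moment of the call.
- order.sign_off(): hands the job in; it is judged then, once.
The state is a dict: "clock": time; "qpos": joint angles; "qvel": joint speeds; "joint_efforts": joint torques, N m; "eef_pos": TCP position; "tcp_rot": TCP orientation; "contact_force": force on the tool from outside, world axes, zero at the start; "wrist_torque": the same for the moment, N m; "opening": opening from 0.0 (shut) to 1.0 (fully open); "grasp_force": force on a finger pad.
Only numpy, scipy, OpenCV 4.12 (cv2) and the standard library are available. Lean on these libraries where they do the work, as an engineer would, in place of code of your own. Each camera call takes 0.05 s, during which the arm holds its last target. There are 200 camera calls.

## Task

The humidity pot hangs on a hook on the inside of the left leaf of the lacquer-curing cupboard and is due for refilling. Swing the right leaf wide open (about square to the front), push the left leaf's flush bolt fully down, swing the left leaf open as wide, then lift the pot off its hook and set it down gently, upright, well inside the plain round tray. Leave both leaves wide open, do not tip or drop the pot, and leave everything else on the bench and on the cupboard as it stands.

Things in the scene. Friction and masses are not known exactly. Their poses are not given: they have to be found in the camera images.
- cupboard: Grey steel bench-top cupboard, 340 wide, 200 deep, 235 high, fixed. Origin at bench level under the middle of its front plane, where the two leaves' backs rest; its front looks along its -x, its +y is the left leaf's side, z up. The leaves (36 thick, 47 to 218 above the bench) stand before the front plane and open towards -x. Things stand on its top, at least 60 behind the front plane.
- active_door (a joint): Right-hand (active) leaf, hinged upright at its outer, right edge: 0 shut, grows as it opens towards the robot, stop at 1.8 rad. No latch; its stiff hinge (0.12 N m) stays where left. Its meeting edge has a lip that covers the left leaf's recessed flange and bolt while it is shut.
- active_hinge (a point): On the right leaf's hinge axis (upright), 170 to the right of the cupboard's middle in the front plane, 195 above the bench. Its axes turn with the leaf: -x out of the leaf's outer face, +y along the leaf away from the hinge.
- active_pull (a point): Middle of the right leaf's level bar pull: bar 10 thick, 92 long along the leaf, its axis 40 off the outer face (35 free gap behind it, 69 clear between its two stand-offs), 195 above the bench; 158 from the hinge axis along the leaf. Axes as for active_hinge.
- passive_door (a joint): Left-hand (passive) leaf, hinged upright at its outer, left edge: 0 shut, grows as it opens towards the robot, stop at 1.8 rad; 0.12 N m hinge friction, stays where left. Held shut by its flush bolt.
- passive_hinge (a point): On the left leaf's hinge axis (upright), 170 to the left of the cupboard's middle in the front plane, 195 above the bench. Its axes turn with the leaf: -x out of the outer face, -y along the leaf away from the hinge.
- passive_pull (a point): Middle of the left leaf's level bar pull, the same bar as the right leaf's (40 off the face, 195 above the bench), 82 from the hinge axis along the leaf. Axes as for passive_hinge.
- bolt (a joint): Flush bolt of the left leaf (m): 0 shot, its 8 mm rod standing 9 mm up in the keeper at the cupboard's top front edge; grows as it is pushed down; 0.018 fully drawn (stop). The rod leaves the keeper at about 0.010. About 3 N to slide; stays where left.
- bolt_thumb (a point): Middle of the top of the bolt's thumb piece: 18 wide, 12 high, tip 31 before the front plane (this point 20); top 205 above the bench when shot. Bare only with the right leaf open. It is on the left leaf's 42 wide recessed flange, 14 left of the cupboard's middle, 28 from the leaf's thick part. The keeper above it (221 to 235 high) reaches 18.5 before the front plane. Axes as passive_hinge.
- hook (a point): Seat of the steel hook on the left leaf's inside face, where the pot's bail rests: 42 off the face, 204 above the bench, 95 from the hinge axis. Level 8 mm wire square to the leaf, its end bent up: tip 14 higher than the seat and 24 further out. Its x axis points from the inside face out along the hook.
- pot: Humidity pot, empty, about 140 g: black body 60 across, 42 high, with a rigid steel strap bail 12 wide: upright sides 64 apart over all (y = -32, +32; 29 to 77 above the base) and a peaked top, underside 83 above the base. Origin at the centre of its underside, z up; bail in its y-z plane. Hanging, its y axis runs along the leaf, it can swing a little, and its side is 12 from the leaf.
- pot_bail (a point): On the pot's axis at the underside of the bail's peak, 83 above its base.
- tray: The plain round black tray, 180 across, 15 high with a 4 rim and a 5 thick floor, fixed to the bench, on the right or left of the cupboard. Origin at the centre of its underside, z up.
- divided_tray: Round black tray of the same size with six compartments and a centre boss, fixed in the other place: not to be used.
- lid: Bystander: black turned lid with a knob, 100 across, 36 high, on the bench before the cupboard, below the leaves' sweep.
- stone: Bystander: grey rubbing stone 85 x 45 x 26, on the bench before the cupboard, below the leaves' sweep.
- jar: Bystander: amber jar, 68 across, 100 high.
- can: Bystander: metal can, 72 across, 110 high.
- cup: Bystander: black cup, 68 across, 60 high.
- spatula: Bystander: wooden-handled spatula lying on the bench, 200 long.
- bowls: Bystander: black bowl, 104 across, 56 high, on the cupboard's top.
- box_round: Bystander: round wooden box, 78 across, 52 high, on the cupboard's top.
Not all that is in view belongs to the job. Leave any pink or red look-alike of the tray alone.

How it is judged:
By the outcome, as a careful person would: the job done as asked, in the order asked, and still so for the second after the job is handed in, with the robot touching nothing.
It also fails if it takes over 72 s, if anything falls off the work surface, if the arm or the gripper's body presses on something with over 40 N, if the wrist force passes 120 N, or if a joint passes its speed limit or range.

## Working session

There is one attempt and no reset: what is moved stays moved. The work goes in short steps, Python scripts to look and compute and a tool call to move; the robot and the scene stay as the last step left them, time stands still between calls to the robot, and variables do not carry over. Pictures are saved under pics/ and viewed, at most 11 in all, crops included, and the job is handed in when it is done.

Besides the shell and the picture viewer there is one more tool, called after ">>>" by a JSON object that holds its "fn" and its "kwargs". move_arm: Moves the arm, as the interface text tells. Its arguments: {"type":"object","properties":{"motion":{"type":"array","items":{"type":"array","items":{"type":"number"}}},"grip_force":{"type":"number"}},"required":["motion"]}

```bash
mkdir -p pics; python3 - <<'E'
from rig import sensors, grab_frame, camera_params
import cv2,numpy as np
s=sensors.sense();print(s)
for n in ("scene","top"):
    im,d=grab_frame(n);cv2.imwrite(f"pics/{n}0.png",im[:,:,::-1]);np.savez(f"{n}0.npz",im=im,d=d)
    p=camera_params(n);print(n,p["camera_matrix"],p["world_from_camera"])
E
```

```text
{'clock': 0.0, 'qpos': array([-1.19240916e+00,  3.53632014e-01,  1.63416502e+00,  3.29753247e-06,
        1.15520404e+00, -2.40998877e-03]), 'qvel': array([-1.05445973e-03, -8.84425603e-04,  8.03805189e-04,  1.22863374e-03,
       -5.82418099e-05,  3.02841892e-04]), 'joint_efforts': array([-1.21066856e-03, -6.05253768e+01, -3.42058682e+01, -2.17598681e-04,
        9.23525076e-03,  2.23510494e-05]), 'eef_pos': array([ 232.10021513, -579.77239341,  230.55854726]), 'tcp_rot': array([-3.14018425e+00, -6.40921467e-06,  3.80795819e-01]), 'contact_force': array([0.06901124, 0.01968141, 0.48919882]), 'wrist_torque': array([ 0.01305997, -0.02053006, -0.01592259]), 'grasp_force': 0.0, 'opening': 0.9999978444608073}
scene [[445.65145842   0.         283.58948121]
 [  0.         445.65145842 207.82215696]
 [  0.           0.           1.        ]] [[ 8.93254051e-01  3.25484992e-01 -3.10091471e-01  9.58741765e+02]
 [ 4.49523694e-01 -6.54463881e-01  6.07951870e-01 -7.59298232e+02]
 [-5.06445778e-03 -6.82448935e-01 -7.30915729e-01  1.22782762e+03]
 [ 0.00000000e+00  0.00000000e+00  0.00000000e+00  1.00000000e+00]]
top [[426.86316865   0.         278.36860701]
 [  0.         426.86316865 208.33316479]
 [  0.           0.           1.        ]] [[-4.56545121e-03 -9.73625180e-01  2.28107794e-01  1.74006085e+02]
 [-9.99987426e-01  3.97185567e-03 -3.06125058e-03  1.13042247e+02]
 [ 2.07449941e-03 -2.28118901e-01 -9.73631071e-01  1.61345584e+03]
 [ 0.00000000e+00  0.00000000e+00  0.00000000e+00  1.00000000e+00]]
```

View pics/scene0.png

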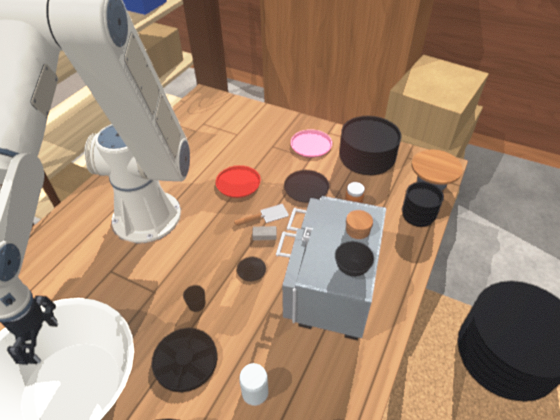

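View pics/top0.png

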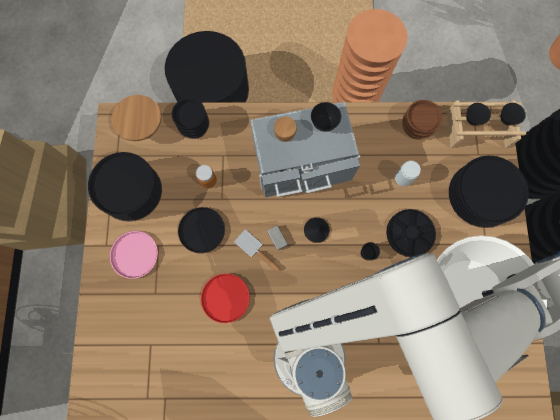

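The top view shows the cupboard (305,150) facing the robot. The round candidates for the tray are:
- black (201,230): no dividers
- black (411,233): six compartments
- pink (134,254) and red (226,298): look-alikes
- large bins at (125,185) and (488,190)

(201,230) fits the description. I'll confirm it in a crop and measure.

```bash
cat > h.py <<'E'
import numpy as np,cv2
from rig import camera_params
def pts(n,d):
    p=camera_params(n);K=p["camera_matrix"];T=p["world_from_camera"]
    v,u=np.mgrid[:420,:560]
    c=np.stack([(u-K[0,2])/K[0,0]*d,(v-K[1,2])/K[1,1]*d,d],-1)
    return c@T[:3,:3].T+T[:3,3]
def proj(n,P):
    p=camera_params(n);K=p["camera_matrix"];T=np.linalg.inv(p["world_from_camera"])
    c=np.atleast_2d(P)@T[:3,:3].T+T[:3,3];q=c@K.T
    return q[:,:2]/q[:,2:]
def ray(n,uv,z):
    p=camera_params(n);K=p["camera_matrix"];T=p["world_from_camera"]
    r=np.c_[np.atleast_2d(uv).astype(float),np.ones(len(np.atleast_2d(uv)))]@np.linalg.inv(K).T@T[:3,:3].T
    return T[:3,3]+r*((z-T[2,3])/r[:,2:])
E
python3 - <<'E'
from h import *
z=np.load("top0.npz");im,d=z["im"],z["d"];W=pts("top",d)
# cupboard top
m=((abs(W[...,2]-235)<6)&(d>0)).astype(np.uint8);m[:,:230]=0;m[:,380:]=0;m[:90]=0;m[215:]=0
n,l,st,c=cv2.connectedComponentsWithStats(m);i=1+np.argmax(st[1:,4])
hull=cv2.convexHull(np.argwhere(l==i)[:,::-1].astype(np.int32))[:,0]
X=ray("top",hull,235)[:,:2].astype(np.float32)
print(st[i],cv2.minAreaRect(X),cv2.boxPoints(cv2.minAreaRect(X)))
print("ztop",np.median(W[l==i][:,2]))
z=np.load("scene0.npz");Ws=pts("scene",z["d"])
ms=((abs(Ws[...,2]-235)<6)&(z["d"]>0)).astype(np.uint8)
ms[:,:270]=0;ms[:,400:]=0;ms[:180]=0;ms[345:]=0
n,l,st,c=cv2.connectedComponentsWithStats(ms);i=1+np.argmax(st[1:,4])
X=ray("scene",cv2.convexHull(np.argwhere(l==i)[:,::-1].astype(np.int32))[:,0],235)[:,:2].astype(np.float32)
print("scene",cv2.minAreaRect(X),cv2.boxPoints(cv2.minAreaRect(X)))
# tray
g=im.max(2);mt=np.zeros_like(g);mt[200:260,172:232]=(g[200:260,172:232]<60)
n,l,st,c=cv2.connectedComponentsWithStats(mt.astype(np.uint8));i=1+np.argmax(st[1:,4])
cn=cv2.findContours((l==i).astype(np.uint8),0,1)[0][0]
h=cv2.convexHull(cn)[:,0]
for zz in(0,15):print("tray",st[i],cv2.minEnclosingCircle(ray("top",h,zz)[:,:2].astype(np.float32)))
# bars: z ~195-200
mb=(abs(W[...,2]-198)<7)&(d>0);mb[:,:240]=0;mb[:,380:]=0;mb[:150]=0;mb[200:]=0
print(mb.sum());
a=cv2.resize(im[90:270,160:440],None,fx=2.85,fy=2.85,interpolation=2);cv2.imwrite("pics/crop1.png",a[:,:,::-1])
E
```

```text
[ 250  102  109   72 4055] ((741.3529052734375, 18.155471801757812), (219.6828155517578, 339.90533447265625), 11.449828147888184) [[ 599.9602   162.9213 ]
 [ 667.4347  -170.21954]
 [ 882.7456  -126.61035]
 [ 815.2711   206.53049]]
ztop 234.1938227445662
scene ((743.0511474609375, 15.529937744140625), (218.0546875, 346.27520751953125), 11.583826065063477) [[ 601.47815  163.24823]
 [ 671.01074 -175.97403]
 [ 884.62415 -132.18835]
 [ 815.09155  207.0339 ]]
tray [ 178  208   47   45 1643] ((470.1287536621094, 405.055908203125), 88.79039001464844)
tray [ 178  208   47   45 1643] ((467.37567138671875, 402.341064453125), 87.96492767333984)
377
```

View pics/crop1.png

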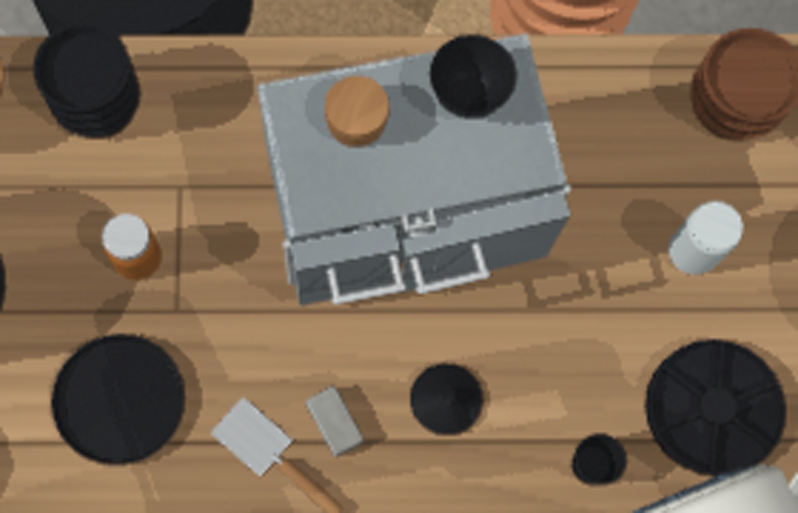

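The crop confirms the plain tray at crop (118,398), at the left. The divided tray is at (716,405), and the bar pulls are at (367,293) and (450,280). I'll refine the pose from the bars.

```bash
cat >> h.py <<'E'
YAW=0.2000;O=np.array([653.5,-1.,0])
C,S=np.cos(YAW),np.sin(YAW);RC=np.array([[C,-S,0],[S,C,0],[0,0,1]])
def c2w(p): return O+RC@np.array(p,float)
def w2c(P): return (np.asarray(P)-O)@RC
E
python3 - <<'E'
from h import *
for n in("top","scene"):
    z=np.load(n+"0.npz");im=z["im"].astype(int);L=w2c(pts(n,z["d"]))
    m=(z["d"]>0)&(abs(L[...,2]-197)<8)&(L[...,0]<-60)&(L[...,0]>-95)&(abs(L[...,1])<160)
    for nm,mm in(("L",m&(L[...,1]>36)),("R",m&(L[...,1]<36))):
        q=L[mm];uv=np.argwhere(mm)[:,::-1];
        if len(q)<5: print(n,nm,len(q));continue
        A=np.polyfit(q[:,1],q[:,0],1)
        print(n,nm,len(q),np.median(q,0),q[:,:2].min(0),q[:,:2].max(0),"slope",A[0])
    # bright pixels of bars cast on z=200 plane
    for nm,c0 in(("L",(-76,88,195)),("R",(-76,-12,195))):
        u,v=proj(n,c2w(c0))[0];print(n,nm,"pred",u,v)
    t=proj(n,c2w((-20,14,205)))[0];print("thumb",t)
E
```

```text
top L 90 [-76.37265222  89.93878486 197.84431837] [-81.20975275  43.70540927] [-60.1995577  132.41536681] slope 0.0159243052097426
top R 100 [-81.59039303 -10.63811158 198.5571154 ] [-88.69327505 -58.12131955] [-60.67375706  31.57690237] slope -0.007000666565012052
top L pred 289.45943256758557 192.67740508502305
top R pred 317.77075781516857 187.01596092368143
thumb [307.08381244 172.41947843]
scene L 90 [-73.86770423  84.00460698 198.43053098] [-80.9164951   41.05813898] [-60.08175962 128.67459443] slope -0.00925742972249822
scene R 119 [-79.39586713 -16.76597727 198.17332551] [-87.89802746 -59.90971073] [-60.48176231  30.09498294] slope -0.030457379929571385
scene L pred 291.09364603687686 218.37210729985986
scene R pred 282.5627495805553 242.79884324536698
thumb [303.15523518 237.86768055]
```

```bash
cat >> h.py <<'E'
from rig import sensors
from scipy.spatial.transform import Rotation as Ro
PI=np.pi
def plan(tg,start=None):
    """tg: list of (world xyz, yaw, opening mm, nrows); tool down. prints rows, 8 per call, calls chained"""
    s=sensors.sense()
    p,y=(np.array(s["eef_pos"]),s["tcp_rot"][2]) if start is None else (np.array(start[:3],float),start[3])
    rows=[]
    for P,Y,o,n in tg:
        P=np.array(P,float);Y=y+(Y-y+PI)%(2*PI)-PI
        for k in range(1,n+1):
            rows.append((p+(P-p)*k/n,y+(Y-y)*k/n,o))
        p,y=P,Y
    s0=(np.array(s["eef_pos"]),s["tcp_rot"][2]) if start is None else (np.array(start[:3],float),start[3])
    for i in range(0,len(rows),8):
        b=rows[i:i+8];p0,y0=s0
        out=[]
        for P,Y,o in b:
            d=P-p0;c,si=np.cos(y0),np.sin(y0)
            out.append("[0,0,%.3f,%.4f,%.4f,%.4f,%.3f]"%(-(Y-y0),(c*d[0]+si*d[1])/1e3,(si*d[0]-c*d[1])/1e3,-d[2]/1e3,o/1e3))
        print("["+",".join(out)+"]")
        s0=b[-1][:2]
def pullR(t,z=195,r=158,n=76):
    u=np.array([-np.sin(t),np.cos(t)]);m=np.array([-np.cos(t),-np.sin(t)])
    q=np.array([0,-170])+r*u+n*m;return c2w([q[0],q[1],z])
def pullL(t,z=195,r=82,n=76):
    u=np.array([-np.sin(t),-np.cos(t)]);m=np.array([-np.cos(t),np.sin(t)])
    q=np.array([0,170])+r*u+n*m;return c2w([q[0],q[1],z])
def sst():
    s=sensors.sense();print({k:np.round(s[k],3) for k in("clock","eef_pos","tcp_rot","contact_force","opening","qpos")})
E
python3 - <<'E'
from h import *
y=YAW+PI/2+.03
print(pullR(.03))
plan([(pullR(.03,240),y,45,13),(pullR(.03,178),y,45,3)],(232.288,-580.233,231.281,.381))
E
```

```text
[577.2546915  -31.09831961 195.        ]
[[0,0,-0.109,0.0403,-0.0293,-0.0007,0.045],[0,0,-0.218,0.0807,-0.0587,-0.0013,0.045],[0,0,-0.328,0.1210,-0.0880,-0.0020,0.045],[0,0,-0.437,0.1614,-0.1174,-0.0027,0.045],[0,0,-0.546,0.2017,-0.1467,-0.0034,0.045],[0,0,-0.655,0.2420,-0.1761,-0.0040,0.045],[0,0,-0.765,0.2824,-0.2054,-0.0047,0.045],[0,0,-0.874,0.3227,-0.2348,-0.0054,0.045]]
[[0,0,-0.109,0.0484,0.0121,-0.0007,0.045],[0,0,-0.218,0.0968,0.0242,-0.0013,0.045],[0,0,-0.328,0.1452,0.0363,-0.0020,0.045],[0,0,-0.437,0.1936,0.0484,-0.0027,0.045],[0,0,-0.546,0.2420,0.0605,-0.0034,0.045],[0,0,-0.546,0.2420,0.0605,0.0173,0.045],[0,0,-0.546,0.2420,0.0605,0.0380,0.045],[0,0,-0.546,0.2420,0.0605,0.0586,0.045]]
```

>>> {"fn": "move_arm", "kwargs": {"motion": [[0,0,-0.11,0.04,-0.029,-0.001,0.045],[0,0,-0.22,0.081,-0.059,-0.001,0.045],[0,0,-0.33,0.121,-0.088,-0.002,0.045],[0,0,-0.44,0.161,-0.117,-0.003,0.045],[0,0,-0.55,0.202,-0.147,-0.003,0.045],[0,0,-0.655,0.242,-0.176,-0.004,0.045],[0,0,-0.765,0.282,-0.205,-0.005,0.045],[0,0,-0.874,0.323,-0.235,-0.005,0.045]]}}

```text
clock: 1.1
eef_pos: [445.4, -240.6, 236.2]
tcp_rot: [-3.142, 0.0, 1.258]
contact_force: [0.5, -1.1, 0.0]
opening: 0.524
grasp_force: 0.0
```

>>> {"fn": "move_arm", "kwargs": {"motion": [[0,0,-0.109,0.048,0.012,-0.001,0.045],[0,0,-0.218,0.097,0.024,-0.001,0.045],[0,0,-0.328,0.145,0.036,-0.002,0.045],[0,0,-0.437,0.194,0.048,-0.003,0.045],[0,0,-0.546,0.242,0.06,-0.003,0.045],[0,0,-0.546,0.242,0.06,-0.003,0.045]]}}

```text
clock: 1.85
eef_pos: [578.2, -28.0, 238.8]
tcp_rot: [3.141, -0.001, 1.805]
contact_force: [0.1, 0.2, -0.2]
opening: 0.527
grasp_force: 0.0
```

```bash
python3 - <<'E'
from h import *
from rig import grab_frame
sst();print(pullR(.03))
im,d=grab_frame("wrist");cv2.imwrite("pics/w1.png",im[:,:,::-1])
y=YAW+PI/2+.03
plan([(pullR(.03,178),y,45,3)])
E
```

```text
{'clock': np.float64(1.85), 'eef_pos': array([578.217, -28.01 , 238.827]), 'tcp_rot': array([ 3.141e+00, -1.000e-03,  1.805e+00]), 'contact_force': array([ 0.119,  0.205, -0.244]), 'opening': np.float64(0.527), 'qpos': array([-5.100e-02,  2.750e-01,  1.726e+00,  1.000e-03,  1.141e+00,
       -2.860e-01])}
[577.2546915  -31.09831961 195.        ]
[[0,0,0.001,-0.0005,-0.0001,0.0202,0.045],[0,0,0.001,-0.0011,-0.0002,0.0405,0.045],[0,0,0.002,-0.0016,-0.0003,0.0607,0.045]]
```

View pics/w1.png

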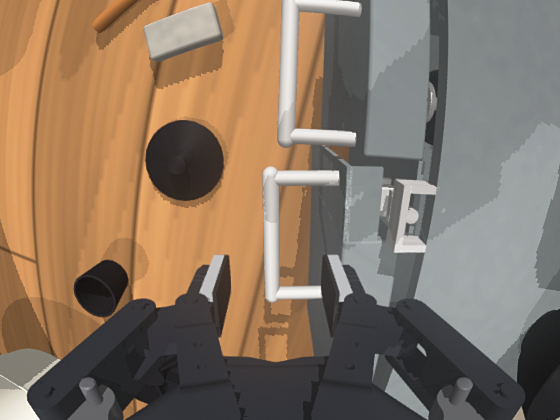

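The wrist view shows the right bar along column 272, rows 175–297. The fingertips are at (215,290) and (335,290), so they straddle it. The bolt thumb and keeper are at (410,215). I'll cast these pixels to check the pose.

```bash
cat >> h.py <<'E'
def wray(uv,z):
    p=camera_params("wrist");K=p["camera_matrix"];T=p["world_from_camera"];o=[]
    for u,v in uv:
        a=np.array([u-K[0,2],v-K[1,2]])/K[0,0];r=np.hypot(*a)
        d=T[:3,:3]@np.array([*(a/max(r,1e-9)*np.sin(r)),np.cos(r)]);o.append(T[:3,3]+d*(z-T[2,3])/d[2])
    return np.array(o)
E
python3 - <<'E'
from h import *
print("R bar",w2c(wray([(270,175),(272,297)],195)).round(1))
print("L bar",w2c(wray([(292,4),(286,135)],195)).round(1))
print("keeper corners",w2c(wray([(433,183),(426,250),(397,182),(397,250)],235)).round(1))
print("tool",w2c([578.2,-28,195]))
E
```

```text
R bar [[-85.4  25.6 195. ]
 [-81.8 -58.1 195. ]]
L bar [[-76.1 127.1 195. ]
 [-77.   49.4 195. ]]
keeper corners [[-3.20e+00  3.39e+01  2.35e+02]
 [-2.00e-01 -2.90e+00  2.35e+02]
 [-2.33e+01  3.33e+01  2.35e+02]
 [-1.76e+01 -2.80e+00  2.35e+02]]
tool [-79.16308524 -11.50199699 195.        ]
```

```bash
python3 - <<'E'
from h import *
y=YAW+PI/2
print(w2c(pullR(.045)))
plan([(pullR(.045,178),y+.045,45,4),(pullR(.045,178),y+.045,0,4)])
T=[(pullR(.045+.1*k,178),y+.045+.1*k,0,1) for k in range(1,16)]
T.append((pullR(1.57,178),y+1.57,0,1))
plan(T,(*pullR(.045,178),y+.045))
E
```

```text
[-83.0306636  -15.57879387 195.        ]
[[0,0,-0.003,-0.0007,-0.0007,0.0152,0.045],[0,0,-0.006,-0.0014,-0.0013,0.0304,0.045],[0,0,-0.010,-0.0021,-0.0020,0.0455,0.045],[0,0,-0.013,-0.0028,-0.0026,0.0607,0.045],[0,0,-0.013,-0.0028,-0.0026,0.0607,0.000],[0,0,-0.013,-0.0028,-0.0026,0.0607,0.000],[0,0,-0.013,-0.0028,-0.0026,0.0607,0.000],[0,0,-0.013,-0.0028,-0.0026,0.0607,0.000]]
[[0,0,-0.100,-0.0084,-0.0154,-0.0000,0.000],[0,0,-0.200,-0.0182,-0.0299,-0.0000,0.000],[0,0,-0.300,-0.0295,-0.0433,-0.0000,0.000],[0,0,-0.400,-0.0421,-0.0555,-0.0000,0.000],[0,0,-0.500,-0.0558,-0.0664,-0.0000,0.000],[0,0,-0.600,-0.0705,-0.0759,-0.0000,0.000],[0,0,-0.700,-0.0861,-0.0839,-0.0000,0.000],[0,0,-0.800,-0.1024,-0.0903,-0.0000,0.000]]
[[0,0,-0.100,-0.0084,-0.0154,-0.0000,0.000],[0,0,-0.200,-0.0182,-0.0299,-0.0000,0.000],[0,0,-0.300,-0.0295,-0.0433,-0.0000,0.000],[0,0,-0.400,-0.0421,-0.0555,-0.0000,0.000],[0,0,-0.500,-0.0558,-0.0664,-0.0000,0.000],[0,0,-0.600,-0.0705,-0.0759,-0.0000,0.000],[0,0,-0.700,-0.0861,-0.0839,-0.0000,0.000],[0,0,-0.725,-0.0901,-0.0857,-0.0000,0.000]]
```

>>> {"fn": "move_arm", "kwargs": {"motion": [[0,0,-0.006,-0.001,-0.001,0,0.034],[0,0,-0.013,-0.003,-0.003,0.015,0.034],[0,0,-0.013,-0.003,-0.003,0.03,0.034],[0,0,-0.013,-0.003,-0.003,0.045,0.034],[0,0,-0.013,-0.003,-0.003,0.06,0.034],[0,0,-0.013,-0.003,-0.003,0.06,0.034]]}}

```text
clock: 2.65
eef_pos: [573.8, -34.2, 177.6]
tcp_rot: [-3.139, -0.001, 1.814]
contact_force: [0.2, 1.1, 0.1]
opening: 0.393
grasp_force: 0.0
```

>>> {"fn": "move_arm", "kwargs": {"motion": [[0,0,0,0,0,0,0],[0,0,0,0,0,0,0],[0,0,0,0,0,0,0],[0,0,0,0,0,0,0]], "grip_force": 30}}

```text
clock: 3.15
eef_pos: [575.3, -34.2, 179.8]
tcp_rot: [3.14, 0.0, 1.814]
contact_force: [1.9, -0.4, 0.9]
opening: 0.102
grasp_force: 29.4
```

>>> {"fn": "move_arm", "kwargs": {"motion": [[0,0,-0.1,-0.008,-0.015,0,0],[0,0,-0.2,-0.018,-0.03,0,0],[0,0,-0.3,-0.03,-0.043,0,0],[0,0,-0.4,-0.042,-0.056,0,0],[0,0,-0.5,-0.056,-0.066,0,0],[0,0,-0.6,-0.07,-0.076,0,0],[0,0,-0.7,-0.086,-0.084,0,0],[0,0,-0.8,-0.102,-0.09,0,0]]}}

```text
clock: 4.15
eef_pos: [514.6, -155.7, 179.9]
tcp_rot: [3.139, 0.005, 2.617]
contact_force: [13.9, 0.6, -9.0]
opening: 0.103
grasp_force: 29.3
```

```bash
python3 - <<'E'
from h import *
sst();y=YAW+PI/2
print(w2c(sensors.sense()["eef_pos"]),w2c(pullR(.845)))
T=[(pullR(.845+.1*k,178),y+.845+.1*k,0,1) for k in range(1,8)]
T.append((pullR(1.59,178),y+1.59,0,1))
plan(T)
E
```

```text
{'clock': np.float64(4.15), 'eef_pos': array([ 514.589, -155.694,  179.881]), 'tcp_rot': array([3.139, 0.005, 2.617]), 'contact_force': array([13.854,  0.582, -8.952]), 'opening': np.float64(0.103), 'qpos': array([-2.970e-01,  2.730e-01,  1.874e+00,  1.000e-03,  9.880e-01,
       -1.344e+00])}
[-166.87450267 -124.01269151  179.8808547 ] [-168.62301319 -121.97626189  195.        ]
[[0,0,-0.099,-0.0057,-0.0150,0.0019,0.000],[0,0,-0.199,-0.0156,-0.0295,0.0019,0.000],[0,0,-0.299,-0.0268,-0.0430,0.0019,0.000],[0,0,-0.399,-0.0394,-0.0552,0.0019,0.000],[0,0,-0.499,-0.0531,-0.0661,0.0019,0.000],[0,0,-0.599,-0.0678,-0.0756,0.0019,0.000],[0,0,-0.699,-0.0834,-0.0836,0.0019,0.000],[0,0,-0.744,-0.0906,-0.0867,0.0019,0.000]]
```

>>> {"fn": "move_arm", "kwargs": {"motion": [[0,0,-0.1,-0.01,-0.015,0,0],[0,0,-0.2,-0.02,-0.03,0,0],[0,0,-0.3,-0.031,-0.043,0,0],[0,0,-0.4,-0.043,-0.055,0,0],[0,0,-0.5,-0.057,-0.066,0,0],[0,0,-0.6,-0.071,-0.076,0,0],[0,0,-0.7,-0.086,-0.084,0,0],[0,0,-0.75,-0.093,-0.087,0,0]]}}

```text
clock: 5.15
eef_pos: [552.5, -275.2, 179.8]
tcp_rot: [3.14, 0.007, -2.918]
contact_force: [15.1, 13.4, -2.6]
opening: 0.103
grasp_force: 29.8
```

>>> {"fn": "move_arm", "kwargs": {"motion": [[0,0,0,0,0,0,0.03],[0,0,0,0,0,0,0.034],[0,0,0,0,0,-0.02,0.034],[0,0,0,0,0,-0.06,0.034],[0,0,0,0,0,-0.1,0.034]]}}

```text
clock: 5.78
eef_pos: [547.7, -276.8, 280.2]
tcp_rot: [3.141, -0.001, -2.92]
contact_force: [1.0, -0.2, -0.6]
opening: 0.398
grasp_force: 0.0
```

```bash
python3 - <<'E'
from h import *
from rig import grab_frame
sst();print(w2c(sensors.sense()["eef_pos"]),w2c(pullR(1.59)))
for n in("top","wrist"):
    im,d=grab_frame(n);np.savez(n+"1.npz",im=im,d=d)
    if n=="top":
        a=cv2.resize(im[90:270,200:440],None,fx=3.3,fy=3.3,interpolation=2);cv2.imwrite("pics/crop2.png",a[:,:,::-1])
E
```

```text
{'clock': np.float64(5.775), 'eef_pos': array([ 547.721, -276.784,  280.177]), 'tcp_rot': array([ 3.141e+00, -1.000e-03, -2.920e+00]), 'contact_force': array([ 0.967, -0.198, -0.598]), 'opening': np.float64(0.398), 'qpos': array([-0.47 ,  0.295,  1.604, -0.   ,  1.244, -2.263])}
[-158.45986339 -249.27198726  280.1768297 ] [-156.51147773 -249.01998063  195.        ]
```

View pics/crop2.png

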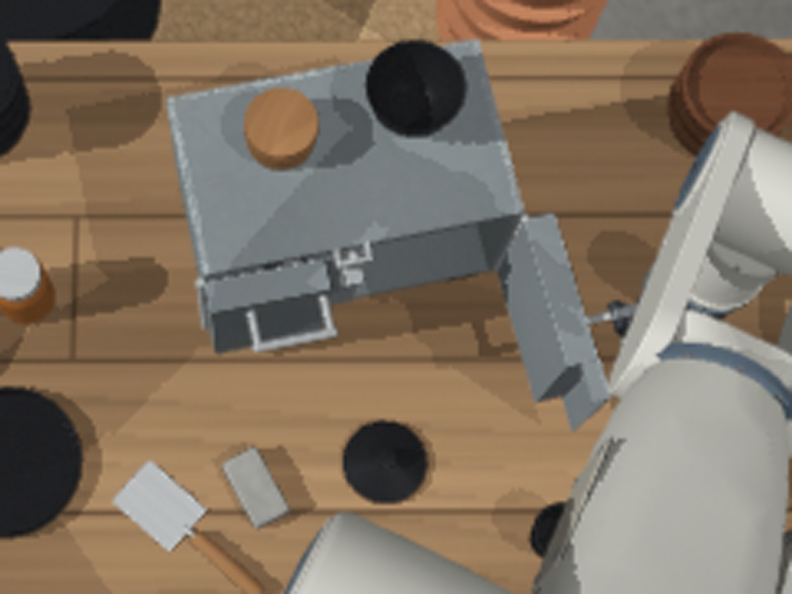

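The right leaf stands square, with its top edge running from crop (535,220) to (590,400). The bolt thumb is bare at (352,272), which is full-image (306.7,172.4), as predicted.

```bash
python3 - <<'E'
from h import *
y=YAW+PI
plan([(c2w((-33.5,12.5,262)),y,0,7),(c2w((-33.5,12.5,262)),y,0,1)])
E
```

```text
[[0,0,0.003,-0.0184,0.0372,0.0032,0.000],[0,0,0.006,-0.0367,0.0745,0.0063,0.000],[0,0,0.009,-0.0551,0.1117,0.0095,0.000],[0,0,0.012,-0.0735,0.1490,0.0127,0.000],[0,0,0.015,-0.0918,0.1862,0.0159,0.000],[0,0,0.019,-0.1102,0.2235,0.0190,0.000],[0,0,0.022,-0.1286,0.2607,0.0222,0.000],[0,0,0.022,-0.1286,0.2607,0.0222,0.000]]
```

>>> {"fn": "move_arm", "kwargs": {"motion": [[0,0,0.003,-0.018,0.037,0,0],[0,0,0.006,-0.037,0.075,0,0],[0,0,0.009,-0.055,0.112,0,0],[0,0,0.012,-0.074,0.149,0.005,0],[0,0,0.015,-0.092,0.186,0.01,0],[0,0,0.019,-0.11,0.224,0.015,0],[0,0,0.022,-0.129,0.261,0.018,0],[0,0,0.022,-0.129,0.261,0.018,0]]}}

```text
clock: 6.88
eef_pos: [616.4, 8.4, 260.3]
tcp_rot: [3.141, -0.001, -2.939]
contact_force: [0.0, -0.5, -0.9]
opening: -0.002
grasp_force: 0.0
```

```bash
python3 - <<'E'
from h import *
from rig import grab_frame
sst();print(w2c(sensors.sense()["eef_pos"]))
im,d=grab_frame("wrist");cv2.imwrite("pics/w2.png",im[:,:,::-1])
print(plan([(c2w((-33.5,12.5,210)),YAW+PI,0,4)]))
E
```

```text
{'clock': np.float64(6.875), 'eef_pos': array([616.43 ,   8.369, 260.289]), 'tcp_rot': array([ 3.141e+00, -1.000e-03, -2.939e+00]), 'contact_force': array([ 0.039, -0.481, -0.865]), 'opening': np.float64(-0.002), 'qpos': array([ 0.011,  0.315,  1.621,  0.   ,  1.207, -1.763])}
[-34.46963062  16.54652344 260.28898898]
[[0,0,0.001,-0.0004,-0.0007,0.0126,0.000],[0,0,0.001,-0.0007,-0.0013,0.0252,0.000],[0,0,0.002,-0.0011,-0.0020,0.0379,0.000],[0,0,0.002,-0.0014,-0.0026,0.0505,0.000]]
None
```

View pics/w2.png

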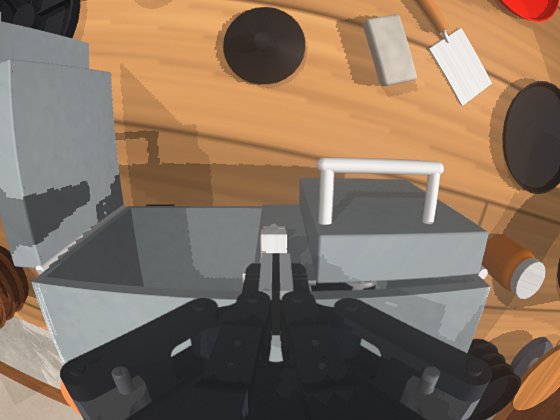

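The wrist view shows the white thumb piece at (273,240), directly below the closed fingertips at (275,275). The thick leaf edge is well to the right at (320,240). I'll lower.

>>> {"fn": "move_arm", "kwargs": {"motion": [[0,0,0.002,-0.001,-0.002,0.012,0],[0,0,0.002,-0.001,-0.002,0.025,0],[0,0,0.002,-0.001,-0.002,0.038,0],[0,0,0.002,-0.001,-0.002,0.05,0],[0,0,0.002,-0.001,-0.002,0.05,0]]}}

```text
clock: 7.55
eef_pos: [617.4, 4.2, 209.8]
tcp_rot: [3.141, -0.002, -2.944]
contact_force: [-0.2, -0.4, 0.3]
opening: -0.0
grasp_force: 0.0
```

>>> {"fn": "move_arm", "kwargs": {"motion": [[0,0,0,0,0,0.004,0],[0,0,0,0,0,0.008,0],[0,0,0,0,0,0.012,0],[0,0,0,0,0,0.015,0],[0,0,0,0,0,0.015,0]]}}

```text
clock: 8.18
eef_pos: [618.2, 4.4, 196.1]
tcp_rot: [3.142, -0.0, -2.943]
contact_force: [0.3, -0.0, -0.0]
opening: -0.002
grasp_force: 0.0
```

```bash
python3 - <<'E'
from h import *
from rig import grab_frame
sst();print(w2c(sensors.sense()["eef_pos"]))
im,d=grab_frame("wrist");a=im[180:330,190:370]
cv2.imwrite("pics/w3.png",cv2.resize(a,None,fx=4,fy=4,interpolation=2)[:,:,::-1])
E
```

```text
{'clock': np.float64(8.175), 'eef_pos': array([618.15 ,   4.374, 196.08 ]), 'tcp_rot': array([ 3.142, -0.   , -2.943]), 'contact_force': array([ 0.294, -0.028, -0.01 ]), 'opening': np.float64(-0.002), 'qpos': array([ 0.005,  0.377,  1.682,  0.   ,  1.083, -1.764])}
[-33.57752577  12.2899082  196.08041094]
```

View pics/w3.png

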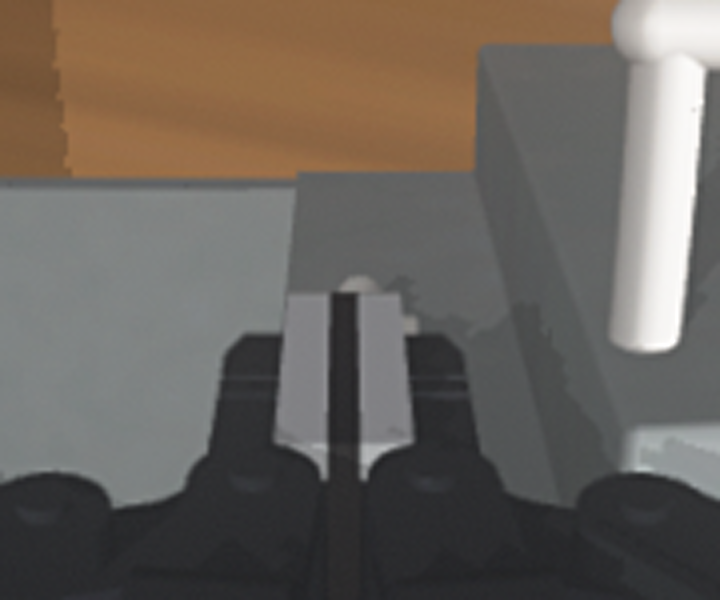

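The crop shows the closed fingertips at (345,295). A small white thumb edge sticks out to the right at (410,325), and the rod guide is at (360,283). I'll cast that edge to find out whether the thumb is going down.

```bash
python3 - <<'E'
from h import *
uv=[(190+411/4,180+316/4),(190+418/4,180+325/4),(190+411/4,180+333/4),(190+360/4,180+276/4)]
for z in(205,196,187,150): print(z,w2c(wray(uv,z)).round(1).tolist())
E
```

```text
205 [[-44.0, 20.7, 205.0], [-42.8, 21.5, 205.0], [-41.8, 20.8, 205.0], [-49.1, 14.8, 205.0]]
196 [[-39.5, 21.2, 196.0], [-38.2, 22.1, 196.0], [-37.1, 21.3, 196.0], [-44.9, 15.0, 196.0]]
187 [[-35.0, 21.8, 187.0], [-33.7, 22.7, 187.0], [-32.5, 21.8, 187.0], [-40.8, 15.1, 187.0]]
150 [[-16.5, 23.9, 150.0], [-14.9, 25.1, 150.0], [-13.4, 24.0, 150.0], [-23.7, 15.6, 150.0]]
```

>>> {"fn": "move_arm", "kwargs": {"motion": [[0,0,0,0,0,0.003,0],[0,0,0,0,0,0.006,0],[0,0,0,0,0,0.009,0],[0,0,0,0,0,0.011,0]]}}

```text
clock: 8.72
eef_pos: [618.6, 4.3, 186.6]
tcp_rot: [-3.141, 0.001, -2.943]
contact_force: [-7.5, -0.0, 25.2]
opening: 0.003
grasp_force: 12.3
```

The bolt met its stop: 25 N at z 186.6, with 187 expected. Now the left pull.

```bash
python3 - <<'E'
from h import *
p=sensors.sense()["eef_pos"].copy();p[2]=250;y=YAW+PI/2
plan([(p,-2.943,0,2),(pullL(0,245),y,34,9),(pullL(0,245),y,34,1),(pullL(0,178),y,34,4)])
E
```

```text
[[0,0,-0.000,-0.0000,0.0000,-0.0317,0.000],[0,0,-0.000,-0.0000,0.0000,-0.0634,0.000],[0,0,0.174,0.0048,0.0084,-0.0628,0.034],[0,0,0.348,0.0096,0.0168,-0.0623,0.034],[0,0,0.523,0.0143,0.0253,-0.0617,0.034],[0,0,0.697,0.0191,0.0337,-0.0612,0.034],[0,0,0.872,0.0239,0.0421,-0.0606,0.034],[0,0,1.046,0.0287,0.0505,-0.0600,0.034]]
[[0,0,0.174,0.0097,0.0001,0.0006,0.034],[0,0,0.349,0.0194,0.0002,0.0011,0.034],[0,0,0.523,0.0290,0.0003,0.0017,0.034],[0,0,0.523,0.0290,0.0003,0.0017,0.034],[0,0,0.523,0.0290,0.0003,0.0184,0.034],[0,0,0.523,0.0290,0.0003,0.0352,0.034],[0,0,0.523,0.0290,0.0003,0.0519,0.034],[0,0,0.523,0.0290,0.0003,0.0687,0.034]]
```

>>> {"fn": "move_arm", "kwargs": {"motion": [[0,0,0,0,0,-0.032,0],[0,0,0,0,0,-0.064,0],[0,0,0.174,0.005,0.008,-0.064,0.034],[0,0,0.348,0.01,0.017,-0.063,0.034],[0,0,0.523,0.014,0.025,-0.062,0.034],[0,0,0.697,0.019,0.034,-0.061,0.034],[0,0,0.872,0.024,0.042,-0.061,0.034],[0,0,1.046,0.029,0.05,-0.06,0.034]]}}

```text
clock: 9.72
eef_pos: [579.5, 47.9, 244.8]
tcp_rot: [-3.141, -0.0, 2.288]
contact_force: [-0.1, 0.3, -0.7]
opening: 0.393
grasp_force: 0.0
```

>>> {"fn": "move_arm", "kwargs": {"motion": [[0,0,0.174,0.01,0,0,0.034],[0,0,0.349,0.019,0,0,0.034],[0,0,0.523,0.029,0,0,0.034],[0,0,0.523,0.029,0,0,0.034]]}}

```text
clock: 10.22
eef_pos: [560.3, 69.7, 244.9]
tcp_rot: [-3.141, -0.0, 1.773]
contact_force: [-0.2, 0.9, 0.3]
opening: 0.399
grasp_force: 0.0
```

```bash
python3 - <<'E'
from h import *
from rig import grab_frame
sst();print(w2c(sensors.sense()["eef_pos"]))
y=YAW+PI/2
plan([(pullL(0,178),y,34,5),(pullL(0,178),y,34,1)])
E
```

```text
{'clock': np.float64(10.225), 'eef_pos': array([560.263,  69.657, 244.903]), 'tcp_rot': array([-3.141, -0.   ,  1.773]), 'contact_force': array([-0.163,  0.872,  0.324]), 'opening': np.float64(0.399), 'qpos': array([ 0.121,  0.247,  1.75 ,  0.   ,  1.146, -0.081])}
[-77.34155346  87.77210363 244.90275579]
[[0,0,0.000,0.0000,0.0003,0.0134,0.034],[0,0,0.001,0.0001,0.0005,0.0268,0.034],[0,0,0.001,0.0001,0.0008,0.0401,0.034],[0,0,0.001,0.0002,0.0011,0.0535,0.034],[0,0,0.002,0.0002,0.0013,0.0669,0.034],[0,0,0.002,0.0002,0.0013,0.0669,0.034]]
```

>>> {"fn": "move_arm", "kwargs": {"motion": [[0,0,0,0,0.001,0.016,0.034],[0,0,0,0,0.001,0.033,0.034],[0,0,0,0,0.001,0.05,0.034],[0,0,0,0,0.001,0.067,0.034],[0,0,0,0,0.001,0.067,0],[0,0,0,0,0.001,0.067,0],[0,0,0,0,0.001,0.067,0],[0,0,0,0,0.001,0.067,0]]}}

```text
clock: 11.22
eef_pos: [561.4, 69.6, 177.7]
tcp_rot: [-3.141, -0.0, 1.771]
contact_force: [3.0, 1.1, -17.8]
opening: 0.103
grasp_force: 29.0
```

```bash
python3 - <<'E'
from h import *
sst();y=YAW+PI/2;p=sensors.sense()["eef_pos"];print(w2c(p),p-pullL(0,178))
s=(*pullL(0,178),y)
plan([(pullL(.1*k,178),y-.1*k,0,1) for k in range(1,16)]+[(pullL(1.58,178),y-1.58,0,1)],s)
E
```

```text
{'clock': np.float64(11.225), 'eef_pos': array([561.397,  69.647, 177.671]), 'tcp_rot': array([-3.141, -0.   ,  1.771]), 'contact_force': array([  3.008,   1.134, -17.804]), 'opening': np.float64(0.103), 'qpos': array([ 0.121,  0.32 ,  1.812,  0.   ,  1.01 , -0.079])}
[-76.23150123  87.53652486 177.67135602] [-0.13480832 -0.50022869 -0.32864398]
[[0,0,0.100,0.0080,-0.0078,-0.0000,0.000],[0,0,0.200,0.0167,-0.0148,-0.0000,0.000],[0,0,0.300,0.0261,-0.0208,-0.0000,0.000],[0,0,0.400,0.0361,-0.0259,-0.0000,0.000],[0,0,0.500,0.0465,-0.0300,-0.0000,0.000],[0,0,0.600,0.0572,-0.0330,-0.0000,0.000],[0,0,0.700,0.0682,-0.0350,-0.0000,0.000],[0,0,0.800,0.0794,-0.0358,-0.0000,0.000]]
[[0,0,0.100,0.0080,-0.0078,-0.0000,0.000],[0,0,0.200,0.0167,-0.0148,-0.0000,0.000],[0,0,0.300,0.0261,-0.0208,-0.0000,0.000],[0,0,0.400,0.0361,-0.0259,-0.0000,0.000],[0,0,0.500,0.0465,-0.0300,-0.0000,0.000],[0,0,0.600,0.0572,-0.0330,-0.0000,0.000],[0,0,0.700,0.0682,-0.0350,-0.0000,0.000],[0,0,0.780,0.0772,-0.0357,-0.0000,0.000]]
```

>>> {"fn": "move_arm", "kwargs": {"motion": [[0,0,0.05,0.004,-0.004,-0.001,0],[0,0,0.13,0.011,-0.01,-0.001,0],[0,0,0.22,0.019,-0.016,-0.001,0],[0,0,0.3,0.026,-0.021,-0.001,0],[0,0,0.4,0.036,-0.026,-0.001,0],[0,0,0.5,0.046,-0.03,-0.001,0],[0,0,0.6,0.057,-0.033,-0.001,0],[0,0,0.7,0.068,-0.035,-0.001,0]]}}

```text
clock: 12.22
eef_pos: [512.9, 129.2, 177.8]
tcp_rot: [-3.14, 0.002, 1.068]
contact_force: [6.6, 1.4, -28.3]
opening: 0.096
grasp_force: 29.0
```

```bash
python3 - <<'E'
from h import *
sst();y=YAW+PI/2;p=sensors.sense()["eef_pos"];t=y-sensors.sense()["tcp_rot"][2];print(t,w2c(p),w2c(pullL(t)))
plan([(pullL(t+.1*k,178),y-t-.1*k,0,1) for k in range(1,9)]+[(pullL(1.58,178),y-1.58,0,1)])
E
```

```text
{'clock': np.float64(12.225), 'eef_pos': array([512.865, 129.215, 177.754]), 'tcp_rot': array([-3.140e+00,  2.000e-03,  1.068e+00]), 'contact_force': array([  6.591,   1.411, -28.283]), 'opening': np.float64(0.096), 'qpos': array([ 0.244,  0.267,  1.889, -0.   ,  0.988,  0.747])}
0.7029772594319592 [-111.96189992  155.5593798   177.75402977] [-110.99432149  156.57388377  195.        ]
[[0,0,0.100,0.0094,-0.0077,-0.0002,0.000],[0,0,0.200,0.0181,-0.0147,-0.0002,0.000],[0,0,0.300,0.0275,-0.0208,-0.0002,0.000],[0,0,0.400,0.0375,-0.0259,-0.0002,0.000],[0,0,0.500,0.0479,-0.0299,-0.0002,0.000],[0,0,0.600,0.0586,-0.0329,-0.0002,0.000],[0,0,0.700,0.0696,-0.0349,-0.0002,0.000],[0,0,0.800,0.0808,-0.0357,-0.0002,0.000]]
[[0,0,0.077,0.0061,-0.0061,-0.0000,0.000]]
```

>>> {"fn": "move_arm", "kwargs": {"motion": [[0,0,0.1,0.009,-0.008,0.001,0],[0,0,0.2,0.018,-0.015,0.001,0],[0,0,0.3,0.027,-0.021,0.001,0],[0,0,0.4,0.037,-0.026,0.001,0],[0,0,0.5,0.048,-0.03,0.001,0],[0,0,0.6,0.058,-0.033,0.001,0],[0,0,0.7,0.069,-0.035,0.001,0],[0,0,0.78,0.078,-0.036,0.001,0]]}}

```text
clock: 13.22
eef_pos: [517.3, 215.0, 177.6]
tcp_rot: [-3.141, 0.005, 0.288]
contact_force: [-4.5, 0.9, -10.9]
opening: 0.107
grasp_force: 30.6
```

```bash
python3 - <<'E'
from h import *
sst();y=YAW+PI/2;p=sensors.sense()["eef_pos"];t=y-sensors.sense()["tcp_rot"][2];print(t,w2c(p),w2c(pullL(t)))
plan([(pullL(t+.04*k,178),y-t-.04*k,0,1) for k in range(1,4)])
E
```

```text
{'clock': np.float64(13.225), 'eef_pos': array([517.313, 214.984, 177.622]), 'tcp_rot': array([-3.141,  0.005,  0.288]), 'contact_force': array([ -4.461,   0.916, -10.909]), 'opening': np.float64(0.107), 'qpos': array([3.910e-01, 3.140e-01, 1.821e+00, 1.000e-03, 1.011e+00, 1.673e+00])}
1.4826355616514015 [-90.56290414 238.73468405 177.62190003] [-88.37308335 238.48502127 195.        ]
[[0,0,0.040,0.0053,-0.0028,-0.0004,0.000],[0,0,0.080,0.0085,-0.0059,-0.0004,0.000],[0,0,0.120,0.0118,-0.0088,-0.0004,0.000]]
```

Now the last 0.1 rad, then settle, release and rise.

>>> {"fn": "move_arm", "kwargs": {"motion": [[0,0,0.04,0.005,-0.003,0,0],[0,0,0.08,0.008,-0.006,0,0],[0,0,0.1,0.01,-0.008,0,0],[0,0,0.1,0.01,-0.008,0,0],[0,0,0.1,0.01,-0.008,0,0.03],[0,0,0.1,0.01,-0.008,0,0.034],[0,0,0.1,0.01,-0.008,-0.03,0.034],[0,0,0.1,0.01,-0.008,-0.08,0.034]]}}

```text
clock: 14.22
eef_pos: [526.6, 225.0, 258.6]
tcp_rot: [3.141, 0.002, 0.191]
contact_force: [0.4, 0.1, 0.0]
opening: 0.401
grasp_force: 0.0
```

```bash
python3 - <<'E'
from h import *
sst();
# go up over the pot, seen from inside side of the leaf
P=c2w((-95,100,330))
plan([(P,YAW+PI/2,85,9),(P,YAW+PI/2,85,1)])
E
```

```text
{'clock': np.float64(14.225), 'eef_pos': array([526.631, 225.006, 258.615]), 'tcp_rot': array([3.141e+00, 2.000e-03, 1.910e-01]), 'contact_force': array([0.435, 0.061, 0.05 ]), 'opening': np.float64(0.401), 'qpos': array([ 0.401,  0.248,  1.717, -0.   ,  1.179,  1.782])}
[[0,0,-0.176,-0.0016,0.0163,-0.0079,0.085],[0,0,-0.351,-0.0032,0.0326,-0.0159,0.085],[0,0,-0.527,-0.0047,0.0489,-0.0238,0.085],[0,0,-0.702,-0.0063,0.0653,-0.0317,0.085],[0,0,-0.878,-0.0079,0.0816,-0.0397,0.085],[0,0,-1.053,-0.0095,0.0979,-0.0476,0.085],[0,0,-1.229,-0.0110,0.1142,-0.0555,0.085],[0,0,-1.405,-0.0126,0.1305,-0.0635,0.085]]
[[0,0,-0.176,-0.0164,0.0011,-0.0079,0.085],[0,0,-0.176,-0.0164,0.0011,-0.0079,0.085]]
```

>>> {"fn": "move_arm", "kwargs": {"motion": [[0,0,-0.176,-0.002,0.016,-0.02,0.085],[0,0,-0.351,-0.003,0.033,-0.03,0.085],[0,0,-0.527,-0.005,0.049,-0.04,0.085],[0,0,-0.702,-0.006,0.065,-0.05,0.085],[0,0,-0.878,-0.008,0.082,-0.055,0.085],[0,0,-1.053,-0.01,0.098,-0.06,0.085],[0,0,-1.229,-0.011,0.114,-0.065,0.085],[0,0,-1.405,-0.013,0.13,-0.07,0.085]]}}

```text
clock: 15.22
eef_pos: [539.5, 94.6, 329.5]
tcp_rot: [3.14, 0.0, 1.601]
contact_force: [0.1, -0.6, -0.1]
opening: 0.995
grasp_force: 0.0
```

>>> {"fn": "move_arm", "kwargs": {"motion": [[0,0,-0.17,-0.016,0,0,0.085],[0,0,-0.17,-0.016,0,0,0.085]]}}

```text
clock: 15.48
eef_pos: [539.8, 78.5, 329.2]
tcp_rot: [3.14, 0.0, 1.763]
contact_force: [0.0, -0.6, 0.1]
opening: 0.994
grasp_force: 0.0
```

```bash
python3 - <<'E'
from h import *
from rig import grab_frame
sst();print(w2c(sensors.sense()["eef_pos"]))
im,d=grab_frame("wrist");cv2.imwrite("pics/w4.png",im[:,:,::-1]);np.savez("w4.npz",im=im,d=d)
for n in("top","scene"):
    im,d=grab_frame(n);np.savez(n+"4.npz",im=im,d=d)
E
```

```text
{'clock': np.float64(15.475), 'eef_pos': array([539.753,  78.547, 329.229]), 'tcp_rot': array([3.14 , 0.   , 1.763]), 'contact_force': array([ 0.041, -0.622,  0.062]), 'opening': np.float64(0.994), 'qpos': array([ 0.142,  0.146,  1.686, -0.   ,  1.308, -0.05 ])}
[-95.67580035 100.55958374 329.22943892]
```

View pics/w4.png

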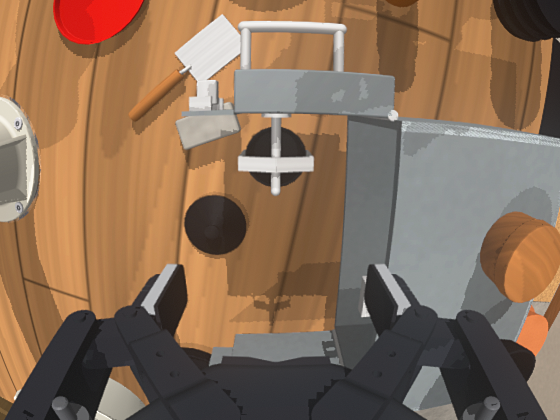

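The wrist view shows the left leaf open. The pot hangs from the hook: bail from (240,164) to (313,162) with its middle at (276,163), and the hook tip at (276,191). Now cast these.

```bash
python3 - <<'E'
from h import *
print("peak",w2c(wray([(276,157),(276,171)],208)).round(1).tolist())
e=w2c(wray([(239,164),(313,163)],199));print("ends",e.round(1).tolist(),np.degrees(np.arctan2(*(e[1]-e[0])[[1,0]])))
a=w2c(wray([(236,70),(394,77)],218));print("leaf outer-face edge",a.round(1).tolist())
a=w2c(wray([(234,111),(392,118)],218));print("leaf inner edge",a.round(1).tolist(),np.degrees(np.arctan2(*(a[1]-a[0])[[1,0]])))
t=1.57
print("hook",[-95*np.sin(t)+42*np.cos(t),170-95*np.cos(t)-42*np.sin(t)])
# top depth check of bail
L=w2c(pts("top",np.load("top4.npz")["d"]))
m=(L[...,2]>185)&(L[...,2]<215)&(L[...,0]<-40)&(L[...,0]>-150)&(L[...,1]>90)&(L[...,1]<165)
print(m.sum(),L[m].mean(0) if m.any() else "",L[m].min(0),L[m].max(0))
E
```

```text
peak [[-95.5, 139.3, 208.0], [-95.5, 127.6, 208.0]]
ends [[-127.1, 132.3, 199.0], [-64.0, 132.7, 199.0]] 0.35055065692960446
leaf outer-face edge [[-125.6, 209.9, 218.0], [-0.8, 207.5, 218.0]]
leaf inner edge [[-127.7, 177.7, 218.0], [-1.9, 173.9, 218.0]] -1.7118177125617011
hook [np.float64(-94.96652415667349), np.float64(127.92436227934328)]
12 [-95.88676228 142.85175315 207.20964918] [-99.51473172 111.55279385 198.22205418] [-90.12120832 163.23130733 213.26976842]
```

```bash
python3 - <<'E'
from h import *
y=YAW+PI/2
plan([(c2w((-95.5,131,270)),y,85,2),(c2w((-95.5,131,160)),y,85,5),(c2w((-95.5,131,160)),y,85,1)])
E
```

```text
[[0,0,-0.004,0.0146,-0.0000,0.0293,0.085],[0,0,-0.009,0.0292,-0.0000,0.0586,0.085],[0,0,-0.009,0.0292,-0.0000,0.0806,0.085],[0,0,-0.009,0.0292,-0.0000,0.1026,0.085],[0,0,-0.009,0.0292,-0.0000,0.1246,0.085],[0,0,-0.009,0.0292,-0.0000,0.1466,0.085],[0,0,-0.009,0.0292,-0.0000,0.1686,0.085],[0,0,-0.009,0.0292,-0.0000,0.1686,0.085]]
```

>>> {"fn": "move_arm", "kwargs": {"motion": [[0,0,-0.004,0.015,0,0.029,0.085],[0,0,-0.008,0.03,0,0.058,0.085],[0,0,-0.008,0.03,0,0.081,0.085],[0,0,-0.008,0.03,0,0.103,0.085],[0,0,-0.008,0.03,0,0.125,0.085],[0,0,-0.008,0.03,0,0.147,0.085],[0,0,-0.008,0.03,0,0.168,0.085],[0,0,-0.008,0.03,0,0.168,0.085]]}}

```text
clock: 16.62
eef_pos: [532.4, 109.2, 159.0]
tcp_rot: [-3.139, -0.0, 1.772]
contact_force: [-0.1, 0.1, -0.1]
opening: 0.998
grasp_force: 0.0
```

>>> {"fn": "move_arm", "kwargs": {"motion": [[0,0,0,0,0,0,0.076],[0,0,0,0,0,0,0.07],[0,0,0,0,0,0,0.06],[0,0,0,0,0,0,0.05],[0,0,0,0,0,0,0.05],[0,0,0,0,0,0,0.05]], "grip_force": 25}}

```text
clock: 17.38
eef_pos: [534.1, 109.1, 161.3]
tcp_rot: [3.14, -0.0, 1.774]
contact_force: [-2.2, 0.8, 6.9]
opening: 0.748
grasp_force: 26.9
```

```bash
python3 - <<'E'
from h import *
from rig import grab_frame
sst();print(w2c(sensors.sense()["eef_pos"]))
im,d=grab_frame("wrist");cv2.imwrite("pics/w5.png",im[:,:,::-1])
E
```

```text
{'clock': np.float64(17.375), 'eef_pos': array([534.08 , 109.051, 161.311]), 'tcp_rot': array([ 3.14 , -0.   ,  1.774]), 'contact_force': array([-2.237,  0.76 ,  6.877]), 'opening': np.float64(0.748), 'qpos': array([ 0.199,  0.309,  1.872,  0.   ,  0.959, -0.004])}
[-95.1760408  131.58216757 161.31079235]
```

View pics/w5.png

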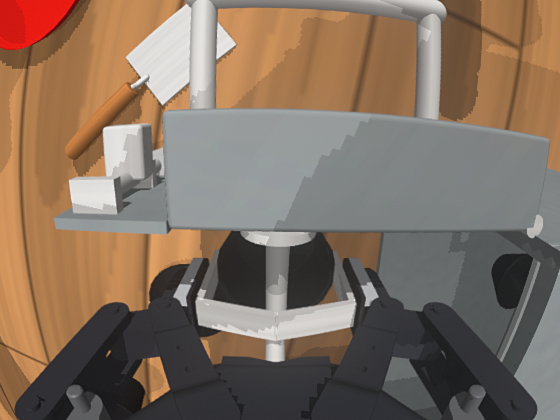

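The pot is held on both uprights: opening 63.6 mm, bail peak at (276,320) on the hook. I'll lift 23 mm and check it comes free, then draw it out.

>>> {"fn": "move_arm", "kwargs": {"motion": [[0,0,0,0,0,-0.004,0.05],[0,0,0,0,0,-0.01,0.05],[0,0,0,0,0,-0.016,0.05],[0,0,0,0,0,-0.021,0.05],[0,0,0,0,0,-0.023,0.05],[0,0,0,0,0,-0.023,0.05]]}}

```text
clock: 18.18
eef_pos: [533.5, 108.9, 183.4]
tcp_rot: [3.141, -0.0, 1.774]
contact_force: [-0.5, -0.4, -1.1]
opening: 0.746
grasp_force: 27.9
```

>>> {"fn": "move_arm", "kwargs": {"motion": [[0,0,0,-0.006,0,0,0.05],[0,0,0,-0.018,0,0,0.05],[0,0,0,-0.032,0,0,0.05],[0,0,0,-0.048,0,0,0.05],[0,0,0,-0.064,0,0,0.05],[0,0,0,-0.08,0,0,0.05],[0,0,0,-0.09,0,0,0.05],[0,0,0,-0.09,0,0,0.05]]}}

```text
clock: 19.18
eef_pos: [551.7, 20.0, 183.3]
tcp_rot: [-3.142, -0.0, 1.773]
contact_force: [-0.0, 0.8, -1.0]
opening: 0.747
grasp_force: 27.9
```

```bash
python3 - <<'E'
from h import *
from rig import grab_frame
sst();p=sensors.sense()["eef_pos"].copy();print(w2c(p))
im,d=grab_frame("wrist");cv2.imwrite("pics/w6.png",im[:,:,::-1])
y=YAW+PI/2;p[2]=300;t=np.array([468,403,300.])
plan([(p,y,50,4),(t,y,50,12)])
E
```

```text
{'clock': np.float64(19.175), 'eef_pos': array([551.744,  19.974, 183.253]), 'tcp_rot': array([-3.142, -0.   ,  1.773]), 'contact_force': array([-0.002,  0.759, -1.003]), 'opening': np.float64(0.747), 'qpos': array([ 0.033,  0.293,  1.837,  0.   ,  1.011, -0.168])}
[-95.56120018  40.77162405 183.25292374]
[[0,0,0.001,-0.0001,0.0000,-0.0292,0.050],[0,0,0.001,-0.0003,0.0000,-0.0584,0.050],[0,0,0.002,-0.0004,0.0000,-0.0876,0.050],[0,0,0.002,-0.0005,0.0000,-0.1168,0.050],[0,0,0.002,0.0321,-0.0004,-0.1168,0.050],[0,0,0.002,0.0648,-0.0008,-0.1168,0.050],[0,0,0.002,0.0975,-0.0013,-0.1168,0.050],[0,0,0.002,0.1301,-0.0017,-0.1168,0.050]]
[[0,0,-0.000,0.0327,-0.0005,-0.0000,0.050],[0,0,-0.000,0.0653,-0.0010,-0.0000,0.050],[0,0,-0.000,0.0980,-0.0015,-0.0000,0.050],[0,0,-0.000,0.1307,-0.0020,-0.0000,0.050],[0,0,-0.000,0.1633,-0.0025,-0.0000,0.050],[0,0,-0.000,0.1960,-0.0030,-0.0000,0.050],[0,0,-0.000,0.2287,-0.0035,-0.0000,0.050],[0,0,-0.000,0.2614,-0.0040,-0.0000,0.050]]
```

View pics/w6.png

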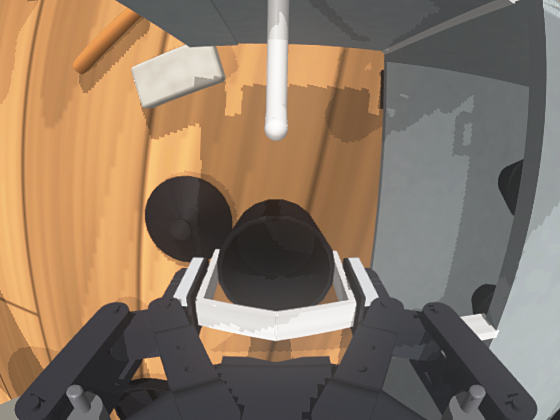

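The wrist view shows the pot body at (276,258), level in the fingers, with the hook free at (276,130). Next I'll raise it, carry it over the leaf and move above the tray.

>>> {"fn": "move_arm", "kwargs": {"motion": [[0,0,0,0,0,-0.015,0.05],[0,0,0,0,0,-0.045,0.05],[0,0,0,0,0,-0.08,0.05],[0,0,0,0,0,-0.117,0.05],[0,0,0,0.02,0,-0.117,0.05],[0,0,0,0.052,0,-0.117,0.05],[0,0,0,0.09,-0.001,-0.117,0.05],[0,0,0,0.13,-0.001,-0.117,0.05]]}}

```text
clock: 20.23
eef_pos: [523.2, 149.7, 299.8]
tcp_rot: [-3.141, -0.0, 1.774]
contact_force: [-0.2, -0.2, -1.6]
opening: 0.747
grasp_force: 28.1
```

>>> {"fn": "move_arm", "kwargs": {"motion": [[0,0,0,0.04,0,0,0.05],[0,0,0,0.08,-0.001,0,0.05],[0,0,0,0.12,-0.002,0,0.05],[0,0,0,0.16,-0.002,0,0.05],[0,0,0,0.2,-0.003,0,0.05],[0,0,0,0.235,-0.004,0,0.05],[0,0,0,0.258,-0.004,0,0.05],[0,0,0,0.262,-0.004,0,0.05]]}}

```text
clock: 21.22
eef_pos: [466.7, 404.9, 299.7]
tcp_rot: [-3.141, 0.0, 1.776]
contact_force: [0.0, -0.0, -0.5]
opening: 0.746
grasp_force: 28.1
```

```bash
python3 - <<'E'
from h import *
sst();y=YAW+PI/2
plan([((468,403,60),y,50,8)])
E
```

```text
{'clock': np.float64(21.225), 'eef_pos': array([466.72 , 404.893, 299.716]), 'tcp_rot': array([-3.141,  0.   ,  1.776]), 'contact_force': array([ 0.003, -0.048, -0.468]), 'opening': np.float64(0.746), 'qpos': array([0.712, 0.287, 1.572, 0.   , 1.284, 0.507])}
[[0,0,0.001,-0.0003,0.0001,0.0300,0.050],[0,0,0.001,-0.0005,0.0002,0.0599,0.050],[0,0,0.002,-0.0008,0.0003,0.0899,0.050],[0,0,0.003,-0.0011,0.0004,0.1199,0.050],[0,0,0.003,-0.0013,0.0005,0.1498,0.050],[0,0,0.004,-0.0016,0.0007,0.1798,0.050],[0,0,0.004,-0.0019,0.0008,0.2098,0.050],[0,0,0.005,-0.0021,0.0009,0.2397,0.050]]
```

>>> {"fn": "move_arm", "kwargs": {"motion": [[0,0,0,-0.001,0,0.025,0.05],[0,0,0,-0.002,0,0.06,0.05],[0,0,0,-0.002,0,0.1,0.05],[0,0,0,-0.002,0,0.14,0.05],[0,0,0,-0.002,0,0.175,0.05],[0,0,0,-0.002,0,0.205,0.05],[0,0,0,-0.002,0,0.23,0.05],[0,0,0,-0.002,0,0.242,0.05]]}}

```text
clock: 22.22
eef_pos: [467.7, 400.4, 56.9]
tcp_rot: [-3.14, 0.001, 1.773]
contact_force: [-0.3, -0.5, -1.1]
opening: 0.748
grasp_force: 28.1
```

>>> {"fn": "move_arm", "kwargs": {"motion": [[0,0,0,0,0,0.003,0.05],[0,0,0,0,0,0.005,0.05],[0,0,0,0,0,0.007,0.05],[0,0,0,0,0,0.008,0.05]]}}

```text
clock: 22.72
eef_pos: [468.3, 401.9, 50.8]
tcp_rot: [3.141, -0.0, 1.774]
contact_force: [-0.3, 0.7, -0.6]
opening: 0.741
grasp_force: 28.1
```

Creep down 1 mm at a time.

>>> {"fn": "move_arm", "kwargs": {"motion": [[0,0,0,0,0,0.001,0.05],[0,0,0,0,0,0.002,0.05],[0,0,0,0,0,0.003,0.05],[0,0,0,0,0,0.003,0.05]]}}

```text
clock: 23.22
eef_pos: [468.0, 401.7, 47.2]
tcp_rot: [-3.141, 0.0, 1.774]
contact_force: [-0.4, 0.6, -1.4]
opening: 0.742
grasp_force: 28.1
```

>>> {"fn": "move_arm", "kwargs": {"motion": [[0,0,0,0,0,0.001,0.05],[0,0,0,0,0,0.0015,0.05],[0,0,0,0,0,0.0015,0.05]]}}

```text
clock: 23.6
eef_pos: [468.1, 401.6, 45.7]
tcp_rot: [-3.141, 0.0, 1.774]
contact_force: [-0.9, 0.8, -1.2]
opening: 0.746
grasp_force: 28.1
```

>>> {"fn": "move_arm", "kwargs": {"motion": [[0,0,0,0,0,0.0005,0.05],[0,0,0,0,0,0.001,0.05],[0,0,0,0,0,0.001,0.05]]}}

```text
clock: 23.98
eef_pos: [468.1, 401.7, 45.6]
tcp_rot: [3.142, -0.0, 1.774]
contact_force: [-3.4, -0.9, 7.1]
opening: 0.745
grasp_force: 29.0
```

>>> {"fn": "move_arm", "kwargs": {"motion": [[0,0,0,0,0,0.0005,0.05],[0,0,0,0,0,0.001,0.05],[0,0,0,0,0,0.001,0.05]]}}

```text
clock: 24.35
eef_pos: [468.1, 401.8, 45.5]
tcp_rot: [3.141, -0.0, 1.774]
contact_force: [-5.2, -4.1, 18.3]
opening: 0.743
grasp_force: 30.1
```

The pot is on the tray floor. I'll ease off 1 mm, then open and rise.

>>> {"fn": "move_arm", "kwargs": {"motion": [[0,0,0,0,0,-0.0012,0.05],[0,0,0,0,0,-0.0012,0.06],[0,0,0,0,0,-0.0012,0.068],[0,0,0,0,0,-0.0012,0.074],[0,0,0,0,0,-0.0012,0.08],[0,0,0,0,0,-0.0012,0.085],[0,0,0,0,0,-0.0012,0.085]]}}

```text
clock: 25.22
eef_pos: [468.1, 401.7, 45.0]
tcp_rot: [-3.142, -0.0, 1.774]
contact_force: [0.6, 0.6, 1.1]
opening: 0.995
grasp_force: 0.0
```

>>> {"fn": "move_arm", "kwargs": {"motion": [[0,0,0,0,0,-0.01,0.085],[0,0,0,0,0,-0.03,0.085],[0,0,0,0,0,-0.06,0.085],[0,0,0,0,0,-0.1,0.085],[0,0,0,0,0,-0.15,0.085],[0,0,0,-0.03,-0.03,-0.2,0.085],[0,0,0,-0.06,-0.06,-0.23,0.085],[0,0,0,-0.06,-0.1,-0.23,0.085]]}}

```text
clock: 26.22
eef_pos: [383.0, 322.1, 279.4]
tcp_rot: [3.135, -0.003, 1.772]
contact_force: [0.2, -0.3, -0.5]
opening: 0.997
grasp_force: 0.0
```

```bash
python3 - <<'E'
from h import *
from rig import grab_frame
sst()
im,d=grab_frame("scene");L=w2c(pts("scene",d))
a=cv2.resize(im[120:330,160:420],None,fx=2.8,fy=2.8,interpolation=2);cv2.imwrite("pics/s7.png",a[:,:,::-1])
E
```

```text
{'clock': np.float64(26.225), 'eef_pos': array([383.047, 322.068, 279.383]), 'tcp_rot': array([ 3.135e+00, -3.000e-03,  1.772e+00]), 'contact_force': array([ 0.217, -0.281, -0.526]), 'opening': np.float64(0.997), 'qpos': array([ 0.696,  0.106,  1.842, -0.   ,  1.186,  0.496])}
```

View pics/s7.png

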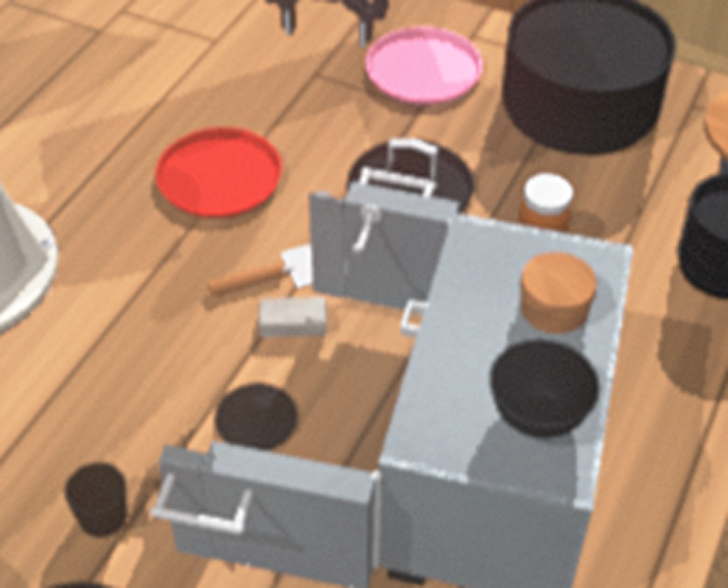

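The scene view shows the pot upright in the plain tray (bail at (413,155)). Both leaves stand square, and the lid, stone, spatula, cup and jar are undisturbed. Handing in.

```bash
python3 -c "
from rig import order;print(order.sign_off())"
```

```text
the job is handed in; nothing more can be done
None
```

I handed the job in at about 26 s: both leaves are wide open, the left leaf's bolt is fully down, and the pot stands upright near the middle of the plain round tray, with nothing else in the final picture looking disturbed (the can and the divided tray were outside that crop).

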